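# Push the cherry rosette block up the ramp onto the routing platform

### The arm

A 6-joint arm with a two-finger parallel gripper is mounted at the origin on the work surface. World frame = base frame: x ahead of the robot, y to its left, z up, the work surface at z = 0. Lengths are in m, angles in rad, forces in N, time in s.
With the tool pointing down it reaches from about 0.25 to 0.8 m from the base axis. Payload 8.5 kg.
Tool frame: the origin (TCP) lies midway between the tips of the shut fingers; the grasp point (between the pads) lies 19 mm behind it; z points along the fingers, y is the line along which they close (so a half turn about z gives the same grasp; the last joint's range is limited). The gripper opens to 85 mm and grips with 20 to 120 N. Pads are 22 mm wide; open, the fingers measure 114 mm over their backs; the gripper's body (76 mm by 85 mm) begins 54 mm behind the grasp point. The pads swing forward as they close: fully open they stand 13 mm farther back than shut.
Start: joints at [0, 0.238, -0.013, 1.319, 0, 1.571], TCP at [0.525, -0, 0.231] pointing down, gripper open.
Joint ranges: [-2.66, 2.66], [-1.03, 1.9], [-1.14, 1.46], [-1.82, 2.27], [-1.45, 1.34], [-3.14, 3.14]. Speed limits (rad/s): [2.22, 2.22, 2.79, 3.14, 3.14, 3.14].

### API

Orientations are given as a rotation vector (axis times angle).
In Python, from plant import bot, imaging, job gives the robot as it stands.
- The arm moves only by the tool move_arm, never from a script. Its argument "series" is a list of rows, each a list of 7 numbers: the finger opening in m, from 0 to 0.0854, then the shift along the tool's x, y, z in m, then the turn, a rotation vector about the tool's x, y, z in degrees. In form: [[grip, dx, dy, dz, wx, wy, wz], ...]. A call has 1 to 12 rows; each row shifts and turns the commanded pose from where the row before left it, along the tool's axes as they then stand; what a row does not reach is not made up. A row lasts 1/10 s, in which the tool goes at most 50 mm and 8.59 degrees, less where a joint would pass 70% of its speed; a pose out of reach is approached as far as the arm can. A call is refused whole if a number of a shift passes 0.05 or a number of a turn 8.59, either way. A call with a gripper value outside its range is refused whole. The fingers move at their own pace and stop on an object; the grip force is fixed at half the most. Time passes only in rows, so rows that do not move let the fingers close. It gives the time, the measured TCP pose, the force, the opening and the grip force at its end, in the units of the state.
- bot.get_obs(): the state, without advancing time (a new reading comes with each control period).
- imaging.read_camera(name): name is "scene" or "side" or "wrist"; returns (picture, depth): 384x512x3 uint8, red, green, blue; 384x512 float32, m along the optical axis (not along the pixel's ray), 0 where there is no reading.
- imaging.get_calibration(name): a dict with "vfov" (degrees; the focal length in pixels is half the picture's height over the tangent of half this angle, whatever the lens; pixels are square), "cx", "cy" (the principal point, pixels), "xyz" and "rotation" of the camera in the world; the wrist camera has in their place "mount" (4x4, takes a point from camera to tool coordinates, whose origin is the TCP and whose axes are the flange's). Camera axes: x right, y down, z forward; pixel columns grow to the right and rows downward; lengths in m; the calibration is good to about 2 mm. A picture is of the moment at which its call begins: read the wrist's pose just before it. get_calibration takes no time and is no camera call.
- job.job_done(): hands the job in; it is judged then, once.
The state is a dict: "clock": time; "q": joint angles; "joint_velocities": joint speeds; "effort": joint torques, N m; "tool_pos": TCP position; "eef_rot": TCP orientation; "wrist_force": force on the tool from outside, world axes, zero at the start; "ft_torque": the same for the moment, N m; "finger_gap": opening from 0.0 (shut) to 1.0 (fully open); "finger_force": force on a finger pad.
Only numpy, scipy, OpenCV 4.12 (cv2) and the standard library are available. Lean on these libraries where they do the work, as an engineer would, in place of code of your own. Each camera call takes 0.05 s, during which the arm holds its last target. There are 200 camera calls.

### The job

Get the cherry rosette block ready for routing: push it up the ramp at its end of the low platform, sliding it and never lifting it, and leave it lying flat and square on the deck, centred over the yellow square. Leave the maple block where it is.

Things in the scene. Friction and masses are not known exactly. Their poses are not given: they have to be found in the camera images.
- cherry_block: Loose block of dark reddish cherry, 100 x 100 mm, 28 mm high plus a round ornament 6 mm high on top; 0.19 kg; too wide to grip. Origin: centre of its underside; x, y along its sides, z up. Starts on the bench beyond the foot of the ramp at the platform's +y or -y end, up to 30 mm off the platform's long centre line and turned up to 0.25 rad from it.
- maple_block: Loose block of the same shape and size in pale maple, on the bench beyond the foot of the other ramp; not to be moved. Origin at the centre of its underside.
- platform: Low platform fixed to the bench. Origin: its centre, at bench height; y along its length, z up. Middle: flat plywood deck 150 x 150 mm, top 16 mm above the bench, a flush yellow 110 mm square at its centre. At each end (+y, -y) an aluminium ramp 150 mm wide rises evenly from bench level at 175 mm from the origin to the deck's edge at 75 mm. No rails or stops.
Not all that is in view belongs to the job. Of the things that look like the cherry_block, take the one that is farthest from the robot's base at the start.

How it is judged:
By the outcome, as a careful person would: the job done as asked, in the order asked, and still so for the second after the job is handed in, with the robot touching nothing.
It also fails if it takes over 48 s, if anything falls off the work surface, if the arm or the gripper's body presses on something with over 40 N, if the wrist force passes 120 N, or if a joint passes its speed limit or range.

## Working session

There is one attempt and no reset: what is moved stays moved. The work goes in short steps, Python scripts to look and compute and a tool call to move; the robot and the scene stay as the last step left them, time stands still between calls to the robot, and variables do not carry over. Pictures are saved under pics/ and viewed, at most 10 in all, crops included, and the job is handed in when it is done.

Besides the shell and the picture viewer there is one more tool, called after "Emit:" in YAML: its name, and indented under it one key for each argument. move_arm: Moves the arm, as the interface text tells. Its arguments: {"type":"object","properties":{"series":{"type":"array"}},"required":["series"]}

```bash
ls; mkdir -p pics; python3 - <<'E'
from plant import bot, imaging, job
import cv2,numpy as np
o=bot.get_obs();print(o)
ims=[]
for n in["scene","side"]:
    p,d=imaging.read_camera(n);np.savez(f"{n}0.npz",p=p,d=d)
    cv2.imwrite(f"pics/{n}0.png",p[:,:,::-1]);print(n,imaging.get_calibration(n))
print(imaging.get_calibration("wrist"))
E
```

```text
pics
{'clock': 0.0, 'q': array([ 3.04664823e-06,  2.38792244e-01, -1.42743246e-02,  1.31919282e+00,
       -2.36772097e-06,  1.57079880e+00]), 'joint_velocities': array([-3.44267081e-04,  7.56882226e-04, -1.37847183e-03,  2.87178689e-05,
       -1.08158298e-03,  5.30520686e-04]), 'effort': array([ 1.29771975e-03, -5.38790166e+01,  3.46437156e+01,  1.83730113e-02,
        1.69192181e-04,  6.54446694e-05]), 'tool_pos': array([5.24577205e-01, 8.71785416e-07, 2.30663796e-01]), 'eef_rot': array([-2.22071019e+00, -2.22071146e+00,  1.62715326e-03]), 'wrist_force': array([-0.43923095,  0.27377232,  0.44707558]), 'ft_torque': array([-0.00032876,  0.00722004, -0.02384386]), 'finger_force': 0.0, 'finger_gap': 1.002097927327716}
scene {'vfov': 44.14951963742031, 'cx': 249.26018463833805, 'cy': 188.3316683074385, 'xyz': array([0.91617116, 0.21456438, 0.81623208]), 'rotation': array([-1.49152604, -2.30994925,  0.69506327])}
side {'vfov': 44.591068226929224, 'cx': 254.49394157410597, 'cy': 186.11309485447936, 'xyz': array([ 0.39146118, -0.60738734,  0.78976738]), 'rotation': array([-2.46441761,  0.15538223, -0.04323256])}
{'vfov': 62.11029244818139, 'cx': 252.59065419533002, 'cy': 190.83175645019583, 'mount': array([[ 7.64786633e-04, -9.44657240e-01, -3.28058096e-01,
         8.53038807e-02],
       [ 9.99998405e-01,  1.92912929e-04,  1.77574894e-03,
         6.19781915e-04],
       [-1.61418745e-03, -3.28058931e-01,  9.44655880e-01,
        -1.42389700e-01],
       [ 0.00000000e+00,  0.00000000e+00,  0.00000000e+00,
         1.00000000e+00]])}
```

View pics/scene0.png

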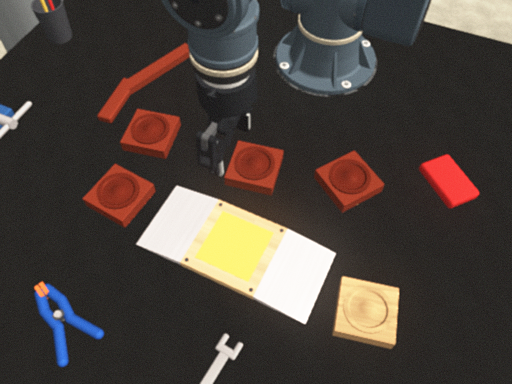

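View pics/side0.png

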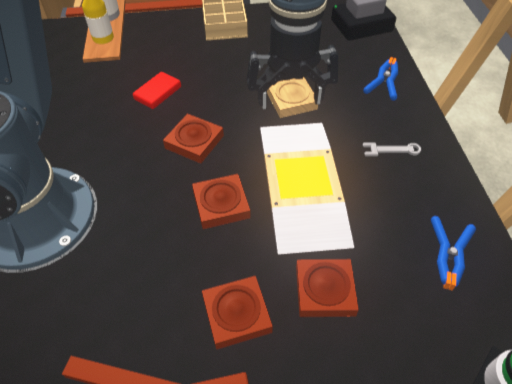

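Scene view: four cherry look-alikes, at (118,195), (150,132), (253,165) and (350,178). In the side view they are at (327,288), (237,308), (221,200) and (193,136). The maple block is at (367,312) in scene and (293,95) in side. The target should be the one past the −y ramp, at scene (118,195) and side (327,288). I'll measure all of them.

```bash
cat > h.py <<'E'
import numpy as np, cv2
from scipy.spatial.transform import Rotation as R
from plant import bot, imaging
def cam(n, o=None):
    c=imaging.get_calibration(n); f=192/np.tan(np.radians(c["vfov"])/2)
    if n=="wrist":
        M=c["mount"]; T=R.from_rotvec(o["eef_rot"]).as_matrix()
        return f,c["cx"],c["cy"],T@M[:3,3]+o["tool_pos"],T@M[:3,:3]
    return f,c["cx"],c["cy"],np.array(c["xyz"]),R.from_rotvec(c["rotation"]).as_matrix()
def rays(C,uv):
    f,cx,cy,t,Q=C; uv=np.asarray(uv,float).reshape(-1,2)
    return np.c_[(uv[:,0]-cx)/f,(uv[:,1]-cy)/f,np.ones(len(uv))]@Q.T
def plane(C,uv,z):
    r=rays(C,uv); return C[3]+r*((z-C[3][2])/r[:,2])[:,None]
def tri(C1,a,C2,b):
    r1=rays(C1,a)[0]; r2=rays(C2,b)[0]
    s=np.linalg.lstsq(np.c_[r1,-r2],C2[3]-C1[3],rcond=None)[0]
    p,q=C1[3]+s[0]*r1,C2[3]+s[1]*r2
    return (p+q)/2,np.linalg.norm(p-q)
def world(C,d):
    v,u=np.indices(d.shape); r=rays(C,np.c_[u.ravel(),v.ravel()])
    return (C[3]+r*d.ravel()[:,None]).reshape(*d.shape,3)
def masks(p):
    h=cv2.cvtColor(p,cv2.COLOR_RGB2HSV)
    return dict(cherry=cv2.inRange(h,(0,120,60),(12,255,255)),
      yellow=cv2.inRange(h,(24,140,120),(34,255,255)),
      maple=cv2.inRange(h,(12,50,110),(24,190,255)),
      white=cv2.inRange(h,(0,0,150),(180,40,255)))
def comps(m,lo=1200):
    m=cv2.morphologyEx(m,cv2.MORPH_OPEN,np.ones((3,3)))
    cs,_=cv2.findContours(m,cv2.RETR_EXTERNAL,cv2.CHAIN_APPROX_NONE)
    return [c for c in cs if cv2.contourArea(c)>lo]
def rect(P):
    (x,y),(w,h),a=cv2.minAreaRect(np.float32(P[:,:2]*1000))
    return round(x,1),round(y,1),round(w,1),round(h,1),round((a+45)%90-45,1)
E
python3 - <<'E'
from h import *
for n in["scene","side"]:
    z=np.load(n+"0.npz");p,d=z["p"],z["d"];C=cam(n);W=world(C,d);M=masks(p)
    for k in M:
        for c in comps(M[k]):
            m=np.zeros(d.shape,np.uint8);cv2.drawContours(m,[c],-1,1,-1)
            w=W[(m>0)&(d>0)]
            u=c.reshape(-1,2).mean(0).round()
            zz=np.percentile(w[:,2],[10,50,90]).round(4)
            t=w[np.abs(w[:,2]-zz[1])<.008] if k!="white" else w
            if len(t)>50: print(n,k,u,zz,'xy',w[:,:2].mean(0).round(3),'rect',rect(t))
E
```

```text
scene cherry [120. 195.] [0.0104 0.0292 0.0332] xy [ 0.565 -0.233] rect (560.9, -238.7, 104.0, 100.9, -7.0)
scene cherry [447. 181.] [0.0088 0.0216 0.0239] xy [0.26  0.355] rect (255.1, 354.7, 110.4, 72.0, -41.8)
scene cherry [348. 180.] [0.0103 0.029  0.0331] xy [0.347 0.17 ] rect (340.5, 168.9, 101.1, 102.4, -35.9)
scene cherry [254. 167.] [0.0101 0.0292 0.0332] xy [ 0.395 -0.017] rect (388.3, -19.8, 102.9, 100.7, 8.8)
scene cherry [151. 133.] [0.0083 0.0289 0.0331] xy [ 0.403 -0.259] rect (397.3, -264.3, 103.5, 103.0, 10.0)
scene cherry [142.  81.] [0.0024 0.0175 0.0202] xy [ 0.267 -0.369] rect (255.6, -372.1, 68.2, 303.6, -11.9)
scene maple [367. 311.] [0.0237 0.0293 0.0331] xy [0.594 0.281] rect (588.8, 281.0, 101.4, 100.7, 11.0)
scene maple [225. 269.] [0.011  0.0163 0.0184] xy [0.622 0.019] rect (605.6, 18.1, 148.3, 75.7, -2.1)
scene white [295. 276.] [0.0018 0.0084 0.0151] xy [0.575 0.145] rect (567.2, 144.6, 102.6, 160.2, -2.0)
scene white [178. 223.] [0.0019 0.0087 0.0152] xy [ 0.566 -0.104] rect (559.7, -105.2, 102.5, 159.2, -1.6)
side cherry [117. 375.] [0.0137 0.0178 0.0
[... 628 characters left out ...]
2 0.0325] xy [0.584 0.257] rect (588.2, 276.6, 101.3, 103.5, 11.1)
side maple [476.  50.] [-0.5792 -0.3507 -0.1716] xy [1.464 0.875] rect (1429.1, 835.3, 51.7, 92.5, 32.9)
side maple [224.  19.] [0.0111 0.0292 0.046 ] xy [0.449 0.627] rect (449.4, 653.5, 183.0, 116.3, -0.7)
side white [312. 228.] [0.0012 0.0077 0.0144] xy [ 0.562 -0.108] rect (565.2, -105.4, 105.4, 157.8, -0.9)
side white [294. 138.] [0.001  0.0078 0.0144] xy [0.57  0.143] rect (572.8, 144.8, 106.1, 155.9, -2.3)
side white [488. 125.] [-0.7563 -0.7505 -0.7449] xy [1.646 0.843] rect (1658.9, 943.0, 1121.6, 297.6, -25.2)
side white [431.  34.] [-0.7573 -0.7507 -0.7438] xy [1.674 1.586] rect (1720.3, 1514.2, 894.6, 493.5, -2.6)
```

The target is the only candidate past the −y ramp, and at 0.61 m from the base it is the farthest. The others are at 0.38, 0.39 and 0.48 m. Next: a close crop to confirm it, two-view heights, and a wrist view.

```bash
python3 - <<'E'
from h import *
o=bot.get_obs();p,d=imaging.read_camera("wrist");np.savez("wrist0.npz",p=p,d=d)
cv2.imwrite("pics/wrist0.png",p[:,:,::-1])
s=np.load("side0.npz")["p"];crop=s[240:340,190:380,::-1];cv2.imwrite("pics/crop0.png",cv2.resize(crop,None,fx=3,fy=3))
def quad(m):
    c=max(comps(m,500),key=cv2.contourArea)
    return cv2.minAreaRect(c)[0],c.reshape(-1,2)
C={n:cam(n) for n in("scene","side")};cy={};
for n in C:
    z=np.load(n+"0.npz");p_,d_=z["p"],z["d"];y=masks(p_)["yellow"]
    h=cv2.cvtColor(p_,cv2.COLOR_RGB2HSV)
    y=cv2.inRange(h,(22,150,120),(36,255,255))
    cs=comps(y,500)
    if cs:
        c=max(cs,key=cv2.contourArea);P=plane(C[n],c,.016);print(n,"yellow",rect(P))
        r=rect(P);cy[n]=(r[0]/1e3,r[1]/1e3)
    W=world(C[n],d_);m=((masks(p_)["cherry"]>0)&(W[:,:,2]>.0235)&(abs(W[:,:,1]+.24)<.08)&(abs(W[:,:,0]-.56)<.08)).astype(np.uint8)*255
    c=max(comps(m,300),key=cv2.contourArea);print(n,"cherry top",rect(plane(C[n],c,.028)))
    hull=cv2.convexHull(c); q=cv2.approxPolyDP(hull,.05*cv2.arcLength(hull,True),True).reshape(-1,2).astype(float)
    C[n+"q"]=q
qs=sorted(C["sceneq"],key=lambda u:tuple(plane(C["scene"],u,.028)[0,:2]))
for u in C["sceneq"]:
    P=plane(C["scene"],u,.028)[0]
    v=min(C["sideq"],key=lambda v:np.linalg.norm(plane(C["side"],v,.028)[0]-P))
    print("corner",tri(C["scene"],u,C["side"],v))
Cw=cam("wrist",o);h=cv2.cvtColor(p,cv2.COLOR_RGB2HSV)
for c in comps(cv2.inRange(h,(22,150,120),(36,255,255)),500):print("wrist yellow",rect(plane(Cw,c,.016)))
E
```

```text
scene cherry top (561.8, -237.7, 102.8, 101.6, -6.5)Traceback (most recent call last):
  File "<stdin>", line 9, in <module>
RuntimeError: dictionary changed size during iteration
```

View pics/wrist0.png

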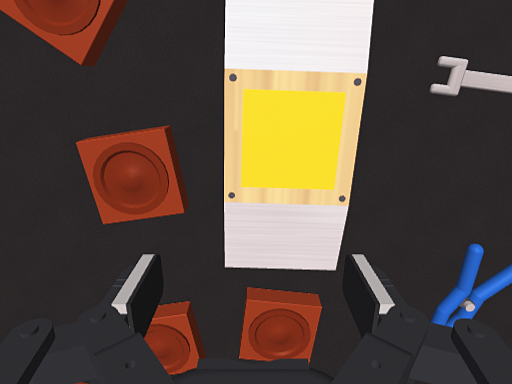

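View pics/crop0.png

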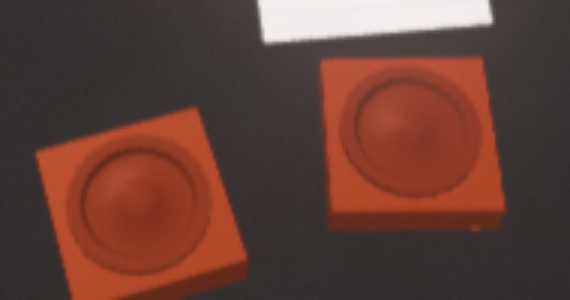

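The crop shows the target (side 327,288) squarely below the ramp foot, with the decoy to its left at (237,308). The wrist view shows the yellow square at (292,140), the target at (280,330), and both fingers. I'll finish the measurement.

```bash
cat > m.py <<'E'
from h import *
def yel(p): return cv2.inRange(cv2.cvtColor(p,cv2.COLOR_RGB2HSV),(20,150,120),(36,255,255))
def quadpx(c):
    hull=cv2.convexHull(c)
    for e in np.arange(.02,.12,.005):
        q=cv2.approxPolyDP(hull,e*cv2.arcLength(hull,True),True).reshape(-1,2).astype(float)
        if len(q)==4: return q
def yquad(p):
    c=comps(yel(p),800)
    return quadpx(max(c,key=cv2.contourArea)) if c else None
def top(C,p,d,xy,zlo=.0235,r=.08):
    W=world(C,d);m=((masks(p)["cherry"]>0)&(W[:,:,2]>zlo)&(abs(W[:,:,1]-xy[1])<r)&(abs(W[:,:,0]-xy[0])<r)).astype(np.uint8)*255
    c=comps(m,300); return max(c,key=cv2.contourArea) if c else None
def pairs(C1,q1,C2,q2,z):
    for u in q1:
        P=plane(C1,u,z)[0]; v=min(q2,key=lambda v:np.linalg.norm(plane(C2,v,z)[0]-P))
        t,e=tri(C1,u,C2,v); print("  tri",(t*1000).round(1),"gap mm",round(e*1000,1))
E
python3 - <<'E'
from m import *
o=bot.get_obs()
V={n:(cam(n,o),*(np.load(n+"0.npz")[k] for k in"pd")) for n in("scene","side","wrist")}
Q={};T={}
for n,(C,p,d) in V.items():
    Q[n]=yquad(p)
    if Q[n] is not None:
        P=plane(C,Q[n],.016);print(n,"yellow",rect(P),"corner mean",P[:,:2].mean(0).round(4))
    c=top(C,p,d,(.56,-.24))
    if c is not None: print(n,"cherry",rect(plane(C,c,.028)));T[n]=quadpx(c)
pairs(V["side"][0],Q["side"],V["wrist"][0],Q["wrist"],.016)
pairs(V["side"][0],T["side"],V["scene"][0],T["scene"],.028)
W=V["wrist"];w=comps(masks(W[1])["white"],1500)
for c in w:
    P=plane(W[0],c,.008);print("white",rect(P))
E
```

```text
scene cherry (561.8, -237.7, 102.8, 101.6, -6.5)
side yellow (566.7, 18.1, 104.1, 108.4, -2.7) corner mean [0.5664 0.019 ]
side cherry (558.8, -243.0, 99.3, 100.4, -7.3)
wrist yellow (568.1, 19.9, 109.1, 109.4, -2.0) corner mean [0.5682 0.0199]
wrist cherry (561.2, -236.7, 102.7, 99.8, -6.6)
  tri [624.7  72.2  11. ] gap mm 2.5
  tri [619.7 -36.3  16. ] gap mm 2.4
  tri [510.9 -31.1  20.3] gap mm 2.6
  tri [515.5  76.2  12. ] gap mm 0.4
  tri [ 613.6 -196.4   22.7] gap mm 2.7
  tri [ 602.9 -293.5   20.6] gap mm 0.0
  tri [ 506.1 -283.7   24.2] gap mm 3.8
  tri [ 517.1 -186.9   26.3] gap mm 1.0
white (565.3, -104.0, 91.9, 152.5, -1.9)
white (571.6, 127.4, 153.1, 67.8, 0.0)
```

Two-view heights agree with the text within calibration error: deck about 15 mm, block top about 24 mm.

- **Platform:** centre about (0.568, 0.0195), yaw −2°.
- **Block:** centre about (0.5605, −0.239), yaw −6.7°.

I'll go behind the block with the finger line turned to match it.

Emit:
move_arm:
  series:
    - [0.06,-0.0405,0.003,0,0,0,0]
    - [0.06,-0.0405,0.003,0,0,0,0]
    - [0.06,-0.0405,0.003,0,0,0,0]
    - [0.06,-0.0405,0.003,0,0,0,0]
    - [0.06,-0.0405,0.003,0,0,0,0]
    - [0.06,-0.0405,0.003,0,0,0,0]
    - [0.06,-0.0405,0.004,0,0,0,0]
    - [0.06,-0.0405,0.004,0,0,0,0]
    - [0.06,0,0,0,0,0,6.7]
    - [0.06,0,0,0.04,0,0,0]
    - [0.06,0,0,0.04,0,0,0]
    - [0.06,0,0,0,0,0,0]

```text
clock: 1.35
tool_pos: [0.5479, -0.3224, 0.1458]
eef_rot: [-2.341, -2.081, 0.005]
wrist_force: [-0.1, 0.0, -0.1]
finger_gap: 0.704
finger_force: 0.0
```

```bash
cat > look.py <<'E'
import sys
from m import *
k,x,y,zl,zt=sys.argv[1],*map(float,sys.argv[2:6])
o=bot.get_obs();p,d=imaging.read_camera("wrist");C=cam("wrist",o)
cv2.imwrite(f"pics/w{k}.png",p[:,:,::-1]);np.savez(f"w{k}.npz",p=p,d=d)
e=R.from_rotvec(o["eef_rot"]).as_matrix()
print("t",round(o["clock"],2),"tcp",o["tool_pos"].round(4),"yaw x-axis deg",np.degrees(np.arctan2(e[1,0],e[0,0])).round(2)-90,"tilt",e[:,2].round(3),"F",o["wrist_force"].round(1),"gap",round(o["finger_gap"],3))
def show(n,C,p,d):
    c=top(C,p,d,(x,y),zl)
    if c is not None: 
        W=world(C,d);m=np.zeros(d.shape,np.uint8);cv2.drawContours(m,[c],-1,1,-1)
        print(n,"cherry",rect(plane(C,c,zt)),"depth z",np.percentile(W[m>0][:,2],[10,30,50]).round(4))
    q=yquad(p)
    if q is not None:print(n,"yellow",rect(plane(C,q,.016)))
    return C,c
A=show("wrist",C,p,d)
for n in sys.argv[6:]:
    p,d=imaging.read_camera(n);cv2.imwrite(f"pics/{n}{k}.png",p[:,:,::-1]);show(n,cam(n),p,d)
E
python3 look.py 1 .56 -.24 .0235 .028
```

```text
t 1.35 tcp [ 0.5479 -0.3224  0.1458] yaw x-axis deg -6.719999999999999 tilt [-0.009  0.005 -1.   ] F [-0.1  0.  -0.1] gap 0.704
wrist cherry (561.0, -238.7, 98.5, 99.2, -6.6) depth z [0.0271 0.0279 0.0287]
```

The wrist measurement agrees: block at (0.561, −0.2385), yaw −6.6°, top at 28 mm. Next I'll lower behind it, centred, and check clearance.

Emit:
move_arm:
  series:
    - [0.06,0,0.003,0.03,0,0,0]
    - [0.06,0,0,0.03,0,0,0]
    - [0.06,0,0,0.03,0,0,0]
    - [0.06,0,0,0.03,0,0,0]
    - [0.06,0,0,0.016,0,0,0]
    - [0.06,0,0,0,0,0,0]
    - [0.06,0,0,0,0,0,0]

```text
clock: 2.1
tool_pos: [0.5553, -0.325, 0.0174]
eef_rot: [2.346, 2.087, 0.001]
wrist_force: [0.5, -0.1, 1.1]
finger_gap: 0.705
finger_force: 0.0
```

```bash
python3 look.py 2 .56 -.24 .0235 .028 side
```

```text
t 2.1 tcp [ 0.5553 -0.325   0.0174] yaw x-axis deg -6.689999999999998 tilt [ 0.002 -0.001 -1.   ] F [ 0.5 -0.1  1.1] gap 0.705
wrist cherry (559.5, -250.2, 76.1, 98.8, -6.6) depth z [0.0274 0.0283 0.0291]
side cherry (532.0, -230.0, 82.3, 46.0, -10.3) depth z [0.0268 0.0281 0.0292]
side yellow (555.4, 19.5, 103.7, 83.8, -1.7)
```

View pics/w2.png

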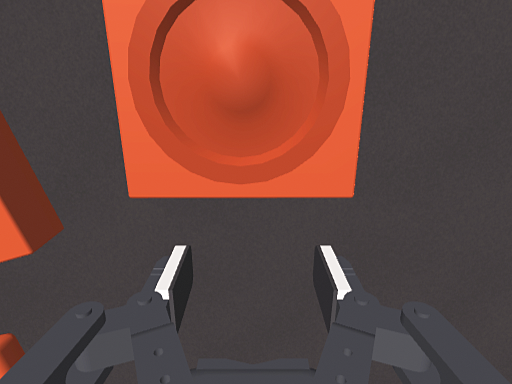

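View: the block's rear edge is at row 197, spanning columns 130–354 (centre 242). The pads are at (180,245) and (328,245), centre 254, so I'm about 4 mm too far to +x and can go a little lower. I'll correct that and make contact.

Emit:
move_arm:
  series:
    - [0.06,0,-0.004,0.01,0,0,0]
    - [0.06,0,0,0,0,0,0]
    - [0.06,0.008,0,0,0,0,0]
    - [0.06,0.006,0,0,0,0,0]
    - [0.06,0.004,0,0,0,0,0]
    - [0.06,0.004,0,0,0,0,0]
    - [0.06,0.003,0,0,0,0,0]
    - [0.06,0,0,0,0,0,0]
    - [0.06,0,0,0,0,0,0]

```text
clock: 3.1
tool_pos: [0.5529, -0.299, 0.0053]
eef_rot: [-2.347, -2.088, 0.0]
wrist_force: [0.9, -0.0, -0.2]
finger_gap: 0.703
finger_force: 0.0
```

```bash
python3 look.py 3 .56 -.24 .0235 .028 scene
```

```text
t 3.1 tcp [ 0.5529 -0.299   0.0053] yaw x-axis deg -6.689999999999998 tilt [-0.  0. -1.] F [ 0.9 -0.  -0.2] gap 0.703
wrist cherry (561.0, -237.7, 97.0, 98.7, -6.6) depth z [0.0273 0.0281 0.0288]
scene cherry (562.0, -235.9, 104.3, 101.5, -6.6) depth z [0.0272 0.0288 0.0298]
```

View pics/w3.png

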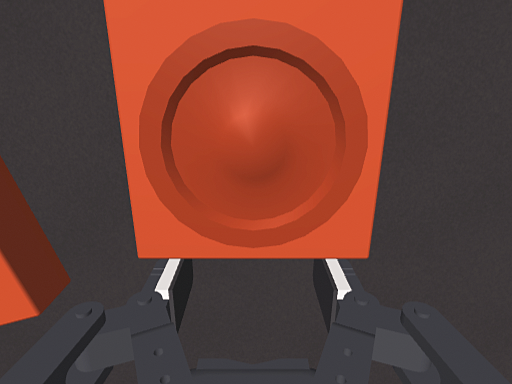

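The fingers are centred on the rear face (both at column 253) and just touching, with the block about 61 mm ahead of the TCP. Now the curved push to the ramp foot, squaring it up.

Emit:
move_arm:
  series:
    - [0.06,0.0046,0.0002,0,0,0,-0.67]
    - [0.06,0.0046,0.0002,0,0,0,-0.67]
    - [0.06,0.0046,0.0002,0,0,0,-0.67]
    - [0.06,0.0046,0.0002,0,0,0,-0.67]
    - [0.06,0.0046,0.0002,0,0,0,-0.67]
    - [0.06,0.0046,0.0002,0,0,0,-0.67]
    - [0.06,0.0046,0.0002,0,0,0,-0.67]
    - [0.06,0,0,0,0,0,0]
    - [0.06,0,0,0,0,0,0]

```text
clock: 4.1
tool_pos: [0.5569, -0.2668, 0.0053]
eef_rot: [-2.26, -2.182, -0.0]
wrist_force: [0.4, -0.3, 0.1]
finger_gap: 0.698
finger_force: 0.0
```

```bash
python3 look.py 4 .56 -.21 .0235 .028 scene side
```

```text
t 4.1 tcp [ 0.5569 -0.2668  0.0053] yaw x-axis deg -2.0 tilt [-0.  0. -1.] F [ 0.4 -0.3  0.1] gap 0.698
wrist cherry (559.9, -205.1, 96.9, 98.7, -1.9) depth z [0.0273 0.0281 0.0288]
scene cherry (560.9, -203.3, 103.2, 101.8, -1.9) depth z [0.0271 0.0286 0.0297]
side cherry (528.2, -186.1, 60.0, 41.3, -9.9) depth z [0.0267 0.028  0.0291]
side yellow (554.9, 19.5, 105.0, 82.8, -1.7)
```

The block is square and on the centre line at the ramp foot. Push on straight.

Emit:
move_arm:
  series:
    - [0.06,0.006,0,0,0,0,0]
    - [0.06,0.008,0,0,0,0,0]
    - [0.06,0.008,0,0,0,0,0]
    - [0.06,0.008,0,0,0,0,0]
    - [0.06,0.008,0,0,0,0,0]
    - [0.06,0.008,0,0,0,0,0]
    - [0.06,0.008,0,0,0,0,0]
    - [0.06,0.008,0,0,0,0,0]
    - [0.06,0.008,0,0,0,0,0]
    - [0.06,0.008,0,-0.001,0,0,0]
    - [0.06,0,0,0,0,0,0]

```text
clock: 5.35
tool_pos: [0.5597, -0.1879, 0.0064]
eef_rot: [-2.259, -2.183, -0.0]
wrist_force: [-0.4, 1.2, 0.1]
finger_gap: 0.699
finger_force: 0.0
```

```bash
python3 look.py 5 .563 -.13 .024 .036 scene side; python3 - <<'E'
import cv2,numpy as np
a=cv2.imread("pics/w5.png");b=cv2.imread("pics/scene5.png")
cv2.imwrite("pics/c5.png",cv2.resize(np.hstack([a,b]),(800,300)))
E
```

```text
t 5.35 tcp [ 0.5597 -0.1879  0.0064] yaw x-axis deg -1.9500000000000028 tilt [-0.     0.001 -1.   ] F [-0.4  1.2  0.1] gap 0.699
wrist cherry (562.8, -124.5, 90.5, 102.2, -1.9) depth z [0.0311 0.0351 0.0376]
scene cherry (564.7, -119.6, 102.6, 105.1, -1.7) depth z [0.0294 0.0339 0.037 ]
side cherry (530.5, -102.9, 55.0, 37.6, -9.5) depth z [0.0351 0.0373 0.0387]
side yellow (543.6, 20.1, 103.2, 60.2, -1.7)
```

View pics/c5.png

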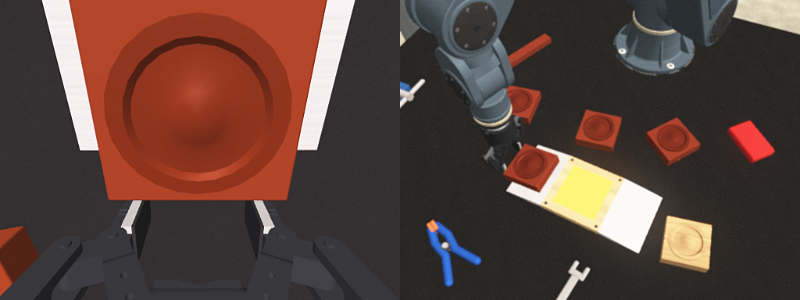

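The block is going up the ramp, square, with even margins to the ramp sides (left 79–108, right 287–318). Continuing, now rising with the slope.

Emit:
move_arm:
  series:
    - [0.06,0.008,0,-0.001,0,0,0]
    - [0.06,0.008,0,-0.001,0,0,0]
    - [0.06,0.008,0,-0.0013,0,0,0]
    - [0.06,0.008,0,-0.0013,0,0,0]
    - [0.06,0.008,0,-0.0013,0,0,0]
    - [0.06,0.008,0,-0.0013,0,0,0]
    - [0.06,0.008,0,-0.0013,0,0,0]
    - [0.06,0.008,0,-0.0013,0,0,0]
    - [0.06,0.008,0,-0.0013,0,0,0]
    - [0.06,0.008,0,-0.0013,0,0,0]
    - [0.06,0,0,0,0,0,0]

```text
clock: 6.6
tool_pos: [0.5626, -0.108, 0.0189]
eef_rot: [-2.259, -2.183, -0.001]
wrist_force: [-0.0, 0.2, 0.1]
finger_gap: 0.703
finger_force: 0.0
```

```bash
python3 look.py 6 .565 -.045 .026 .044 scene side; python3 - <<'E'
import cv2,numpy as np
a=cv2.imread("pics/w6.png");b=cv2.imread("pics/side6.png")
cv2.imwrite("pics/c6.png",cv2.resize(np.hstack([a,b]),(800,300)))
E
```

```text
t 6.6 tcp [ 0.5626 -0.108   0.0189] yaw x-axis deg -1.9500000000000028 tilt [ 0.     0.001 -1.   ] F [-0.   0.2  0.1] gap 0.703
wrist cherry (565.6, -45.1, 93.7, 98.8, -1.9) depth z [0.0434 0.0442 0.045 ]
scene cherry (569.0, -40.3, 104.4, 106.7, -1.9) depth z [0.0416 0.0444 0.0455]
```

View pics/c6.png

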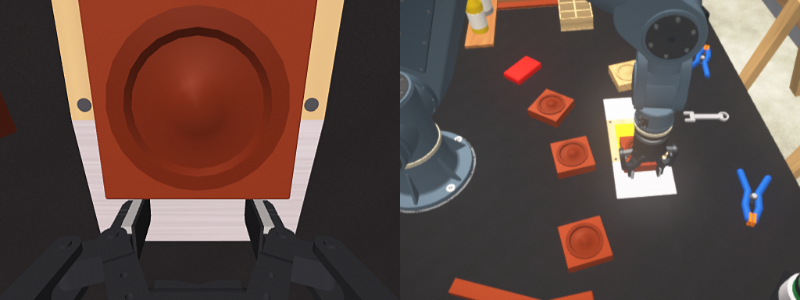

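The block is flat on the deck (top at 44 mm), square and still centred between the screw heads. I'll push to about 8 mm short, then back off and look.

Emit:
move_arm:
  series:
    - [0.06,0.008,0,-0.0015,0,0,0]
    - [0.06,0.008,0,-0.0015,0,0,0]
    - [0.06,0.008,0,-0.0015,0,0,0]
    - [0.06,0.008,0,0,0,0,0]
    - [0.06,0.008,0,0,0,0,0]
    - [0.06,0.008,0,0,0,0,0]
    - [0.06,0.006,0,0,0,0,0]
    - [0.06,0.003,0,0,0,0,0]
    - [0.06,0,0,0,0,0,0]
    - [0.06,-0.015,0,0,0,0,0]
    - [0.06,-0.015,0,-0.03,0,0,0]

```text
clock: 7.85
tool_pos: [0.5607, -0.0824, 0.0501]
eef_rot: [-2.255, -2.179, 0.006]
wrist_force: [0.2, -0.8, -0.3]
finger_gap: 0.704
finger_force: 0.0
```

Emit:
move_arm:
  series:
    - [0.06,0,0,-0.04,0,0,0]
    - [0.06,0,0,-0.04,0,0,0]
    - [0.06,0,0,-0.03,0,0,0]
    - [0.06,0.03,0,-0.03,0,0,0]
    - [0.06,0.04,0,0,0,0,0]
    - [0.06,0,0,0,0,0,0]
    - [0.06,0,0,0,0,0,0]

```text
clock: 8.55
tool_pos: [0.5657, -0.0123, 0.193]
eef_rot: [-2.259, -2.183, 0.001]
wrist_force: [-0.4, -0.2, -0.0]
finger_gap: 0.703
finger_force: 0.0
```

```bash
python3 look.py 7 .568 .012 .035 .044 scene side; python3 - <<'E'
from m import *
o=bot.get_obs();C=cam("wrist",o);z=np.load("w7.npz");p=z["p"]
# platform outline: yellow+wood+white, deck wood/white edges
for c in comps(masks(p)["white"],800):
    P=plane(C,c,.008);print("white",rect(P),c.reshape(-1,2).mean(0).round())
m=yel(p)
for c in comps(m,60):
    P=plane(C,c,.016)[:,:2]*1e3;print("yel",P.min(0).round(1),P.max(0).round(1))
E
```

```text
t 8.55 tcp [ 0.5657 -0.0123  0.193 ] yaw x-axis deg -1.9399999999999977 tilt [-0. -0. -1.] F [-0.4 -0.2 -0. ] gap 0.703
wrist cherry (568.0, 10.5, 98.6, 99.3, -1.9) depth z [0.0432 0.0439 0.0447]
wrist yellow (569.8, 67.1, 15.4, 109.5, -1.9)
scene cherry (569.6, 11.5, 101.6, 103.5, -2.2) depth z [0.043  0.0446 0.0456]
side cherry (565.3, 3.9, 106.3, 100.2, -2.0) depth z [0.0419 0.0438 0.045 ]
white (563.6, -104.4, 90.2, 152.5, -2.0) [253. 239.]
white (770.1, 84.8, 35.3, 98.3, -6.9) [454.  57.]
white (571.4, 117.1, 45.6, 152.9, -2.0) [253.  27.]
yel [514.6  56.5] [624.1  75.7]
```

View pics/w7.png

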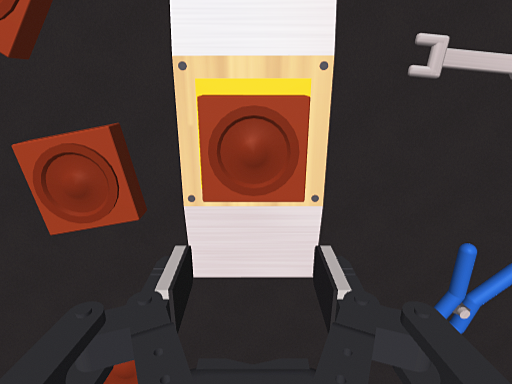

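The block is flat at (568.0, 10.5) mm, yaw −1.9°. The visible yellow strip puts the square's centre at (568.1, 19.8), so lateral position and yaw are right and about 9.3 mm of push remains. I'll return behind it and push nearly all of that.

Emit:
move_arm:
  series:
    - [0.06,-0.04,0,0,0,0,0]
    - [0.06,-0.03,0,0.02,0,0,0]
    - [0.06,0,0,0.04,0,0,0]
    - [0.06,0,0,0.04,0,0,0]
    - [0.06,0,0,0.04,0,0,0]
    - [0.06,0,0,0.03,0,0,0]
    - [0.06,0.01,0,0,0,0,0]
    - [0.06,0.01,0,0,0,0,0]
    - [0.06,0.006,0,0,0,0,0]
    - [0.06,0.004,0,0,0,0,0]
    - [0.06,0.004,0,0,0,0,0]
    - [0.06,0.003,0,0,0,0,0]

```text
clock: 9.9
tool_pos: [0.5655, -0.0452, 0.0243]
eef_rot: [2.258, 2.181, 0.001]
wrist_force: [0.4, -2.5, 2.6]
finger_gap: 0.708
finger_force: 1.3
```

Emit:
move_arm:
  series:
    - [0.06,0.001,0,0,0,0,0]
    - [0.06,0,0,0,0,0,0]
    - [0.06,0,0,0,0,0,0]

```text
clock: 10.2
tool_pos: [0.5645, -0.044, 0.0231]
eef_rot: [-2.259, -2.182, 0.0]
wrist_force: [-0.5, 0.3, -0.5]
finger_gap: 0.7
finger_force: 0.0
```

Emit:
move_arm:
  series:
    - [0.06,0.001,0,0,0,0,0]
    - [0.06,0.0012,0,0,0,0,0]
    - [0.06,0,0,0,0,0,0]
    - [0.06,0,0,0,0,0,0]
    - [0.06,-0.015,0,0,0,0,0]
    - [0.06,-0.02,0,-0.02,0,0,0]
    - [0.06,0,0,-0.05,0,0,0]
    - [0.06,0,0,-0.05,0,0,0]
    - [0.06,0,0,-0.05,0,0,0]
    - [0.06,0.02,0,-0.04,0,0,0]
    - [0.06,0,0,0,0,0,0]
    - [0.06,0,0,0,0,0,0]

```text
clock: 11.4
tool_pos: [0.5647, -0.0575, 0.2341]
eef_rot: [2.259, 2.181, 0.002]
wrist_force: [-0.9, 0.5, -0.5]
finger_gap: 0.706
finger_force: 0.0
```

```bash
python3 look.py 8 .568 .02 .035 .044 scene side; python3 - <<'E'
from m import *
o=bot.get_obs();C=cam("wrist",o);p=np.load("w8.npz")["p"]
for c in comps(yel(p),20):
    P=plane(C,c,.016);print("yel",rect(P),c.reshape(-1,2).mean(0).round())
c=comps(masks(p)["maple"],300)
for k in c:P=plane(C,k,.016);print("wood",rect(P),k.reshape(-1,2).mean(0).round())
# screws: dark blobs on deck
g=cv2.cvtColor(p,cv2.COLOR_RGB2GRAY);n,l,s,ce=cv2.connectedComponentsWithStats((g<110).astype(np.uint8))
S=[ce[i] for i in range(1,n) if 15<s[i,4]<150]
P=plane(C,S,.016)[:,:2];P=P[(abs(P-[.568,.02])<.09).all(1)]
print("screws",(P*1e3).round(1),"mean",(P.mean(0)*1e3).round(1))
E
```

```text
t 11.4 tcp [ 0.5647 -0.0575  0.2341] yaw x-axis deg -1.9899999999999949 tilt [ 0.002 -0.    -1.   ] F [-0.9  0.5 -0.5] gap 0.706
wrist cherry (567.8, 19.7, 98.1, 98.7, -2.0) depth z [0.0431 0.0439 0.0447]
scene cherry (569.5, 20.7, 101.5, 103.4, -2.0) depth z [0.0431 0.0446 0.0457]
side cherry (565.2, 12.9, 105.8, 100.2, -1.8) depth z [0.0421 0.0438 0.0451]
wood (603.0, 18.9, 146.7, 73.5, -2.0) [297.  77.]
wood (517.3, 21.9, 146.8, 52.4, -2.0) [196.  75.]
screws [[502.5  87.8]
 [633.4  83.4]
 [497.9 -43.4]
 [629.2 -47.3]] mean [565.7  20.1]
```

View pics/w8.png

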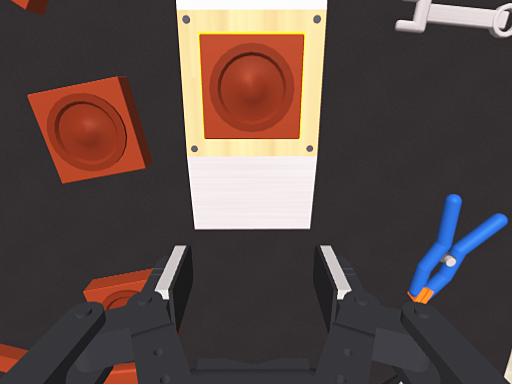

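The block covers the yellow square with thin, even margins. The screws suggest a possible lateral offset of about 2 mm, so I'll check that in several views with the arm at rest.

```bash
python3 - <<'E'
from m import *
def deck(C,p,n):
    g=cv2.cvtColor(p,cv2.COLOR_RGB2GRAY);k,l,s,ce=cv2.connectedComponentsWithStats((g<120).astype(np.uint8))
    S=[ce[i] for i in range(1,k) if 4<s[i,4]<150]
    if not S:return
    P=plane(C,S,.016)[:,:2];P=P[(abs(abs(P-[.567,.02])-.0655)<.012).all(1)]
    print(n,"screws",len(P),(P.mean(0)*1e3).round(1))
    m=yel(p);v,u=np.nonzero(m);P=plane(C,np.c_[u,v],.016)[:,:2]*1e3
    a=np.radians(2);L=np.c_[np.cos(a)*(P[:,0]-568)-np.sin(a)*(P[:,1]-20),np.sin(a)*(P[:,0]-568)+np.cos(a)*(P[:,1]-20)]
    L=L[(abs(L)<62).all(1)]
    if len(L):print("  yellow local px range",np.percentile(L,[1,99],axis=0).round(1).tolist(),len(L))
o=bot.get_obs();p,d=imaging.read_camera("wrist");C=cam("wrist",o)
deck(C,p,"wrist now");print(rect(plane(C,top(C,p,d,(.568,.02),.035),.044)),o["tool_pos"])
for n in("scene","side"):
    p,d=imaging.read_camera(n);C=cam(n);deck(C,p,n);print(rect(plane(C,top(C,p,d,(.568,.02),.035),.044)))
p=np.load("scene0.npz")["p"];deck(cam("scene"),p,"scene0")
p=np.load("side0.npz")["p"];deck(cam("side"),p,"side0")
E
```

```text
wrist now screws 4 [568.2  20. ]
  yellow local px range [[-54.8, -51.4], [55.0, 54.7]] 514
(568.1, 19.8, 97.5, 99.0, -2.0) [ 0.56351355 -0.05754949  0.23170831]
scene screws 0 [nan nan]
  yellow local px range [[-46.6, -49.4], [49.1, 49.2]] 67
(569.4, 20.8, 101.5, 103.5, -1.9)
side screws 0 [nan nan]
  yellow local px range [[-55.7, -54.8], [52.3, 48.1]] 190
(565.1, 13.0, 105.1, 100.5, -1.8)
scene0 screws 0 [nan nan]
side0 screws 0 [nan nan]
  yellow local px range [[-55.0, -54.3], [52.3, 52.4]] 1993<stdin>:7: RuntimeWarning: Mean of empty slice.
  ret = um.true_divide(
```

With the arm at rest, the screw centre is (568.2, 20.0) and the block is at (568.1, 19.8), yaw −2.0° on both, so the offset came from arm motion. The block is centred and square, the maple block is untouched and the gripper is clear. Handing in.

```bash
python3 -c "
from plant import job;print(job.job_done())"
```

```text
the job is handed in; nothing more can be done
None
```

The cherry block was pushed up the −y ramp and lies flat and square on the deck, centred over the yellow square to within about 0.3 mm by the wrist camera; the maple block was not touched, and the job was handed in at about 11.5 s.

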